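Empty the tumbling pot into its tray and close it

ROBOT

A 6-joint arm with a two-finger parallel gripper is mounted at the origin on the work surface. World frame = base frame: x ahead of the robot, y to its left, z up, the work surface at z = 0. Lengths are in mm, angles in rad, forces in N, time in s.
With the tool pointing down it reaches from about 250 to 800 mm from the base axis. Payload 3.9 kg.
Tool frame: the origin (TCP) lies midway between the tips of the shut fingers; the grasp point (between the pads) lies r.grip_depth behind it (r.grip_depth is the distance from the TCP to the grasp point, in mm); z points along the fingers, y is the line along which they close (so a half turn about z gives the same grasp; the last joint's range is limited). The gripper opens to 85 mm and grips with 20 to 120 N. Pads are 22 mm wide; open, the fingers measure 114 mm over their backs; the gripper's body (76 mm by 85 mm) begins 54 mm behind the grasp point. The pads swing forward as they close: fully open they stand 13 mm farther back than shut.
Start: joints at [1.211, 0.26, -0.138, 1.173, 0, 1.571], TCP at [184.841, 491.375, 203.304] pointing down, gripper open.
Joint ranges: [-2.78, 2.78], [-0.83, 1.72], [-1.28, 1.37], [-1.9, 2.12], [-1.57, 1.48], [-3.14, 3.14]. Speed limits (rad/s): [2.57, 2.57, 3.14, 3.14, 3.14, 3.14].

INTERFACE

Orientations are given as a unit quaternion [w, x, y, z].
In Python, from plant import r, kinematics, eyes, spotter gives the robot as it stands. Calls block until the motion is done:
- r.movep(position, orientation): joint-space move of the TCP to a pose.
- r.move_straight(position, attitude=None, velocity=150, force_limit=None): straight line of the TCP; attitude=None keeps the orientation; velocity is the mean speed in mm/s. With force_limit (N) it stops when the force on the tool has changed by that much, and returns True; else False.
- r.set_joints(angles): joint-space move.
- r.set_gripper(opening, newtons=None): finger opening in mm; newtons is the grip in N (None keeps the last); returns when the fingers have stopped.
- r.sleep(seconds).
- kinematics.solve_ik(position, orientation): joint angles nearest the present ones, or None.
- r.read_state(): the state.
- eyes.get_image(name): name is "side" or "top" or "wrist"; returns a dict with "color" (384x512x3 uint8, red, green, blue), "K" (3x3 intrinsics, pixels), "R" (3x3) and "t" (3): a world point X has camera coordinates R X + t. Camera axes: x right, y down, z forward; pixel columns grow to the right and rows downward; lengths in mm; the calibration is good to about 2 mm. A picture is of the moment at which its call begins. There is no depth.
A pose or a line that the arm cannot do raises r.IKError and nothing moves.
- r.hand_in(): hands the job in; it is judged then, once.
Trained networks look in the newest picture that a camera, given by its name, has taken for a name from the list of things; names that differ only in an ending like _2 or _b are one class to them, and where a whole thing is asked for, a point or a joint stands for the part that bears it (a point fixed in the world has none). Each returns a list of dicts, best first, with "confidence" (0 to 1); they miss things now and then, are a little off and sometimes report something else, mostly with a low value. They report only what shows in the picture. A call takes as long as a camera call. They do not tell look-alikes from the thing itself.
- spotter.find_in(name, camera): "location" ([column, row] in pixels, amid what is visible of it).
The state is a dict: "time": time; "qpos": joint angles; "qd": joint speeds; "tau": joint torques, N m; "tool_pos": TCP position; "eef_rot": TCP orientation; "ft_force": force on the tool from outside, world axes, zero at the start; "moment": the same for the moment, N m; "opening": finger opening in mm; "grip_force": force on a finger pad.
Only numpy, scipy, OpenCV 4.12 (cv2) and the standard library are available. Lean on these libraries where they do the work, as an engineer would, in place of code of your own. Each camera call takes 0.05 s, during which the arm holds its last target. There are 200 camera calls.

TASK

Pull the black cap off the mouth of the aluminium tumbling pot, up to the top of its guide rod, then swing the pot over with its side lever until all four brass fittings have dropped into the steel tray below. Swing the pot back fully upright with the cap still raised, then press the cap fully home on the pot, leaving the fittings in the tray and the other things on the bench where they are.

Things in the scene. Friction and masses are not known exactly. Their poses are not given: they have to be found in the camera images.
- stand: blue steel tumbling stand fixed to the bench. Origin: on the bench midway between its two upright cheeks (8 mm thick, centred at y = +-68 mm, 183 mm high). The pot hangs between them on a level axle along the stand's y axis, 165 mm above the bench, over the origin. The pot tips its mouth towards the stand's +x.
- pot (a joint): angle of the pot on its axle, rad: 0 upright against its stop, 2.3 mouth fully down over the tray. The axle is stiff (about 3 N at the lever) and stays where it is left. The aluminium pot is 75 mm tall (42 mm below the axle, 33 mm above), 72 mm across at the mouth, wall 3 mm.
- pot_mouth (a point): centre of the pot's mouth, on the rim plane, 33 mm from the axle; its z axis points out of the pot.
- lever_grip (a point): middle of the black lever bar, 14 mm thick, 75 mm long, parallel to the stand's y axis on its +y side (y = 80 to 155 mm; this point at y = 120 mm). Fixed to the pot: at pot angle q it is at x = 90 sin(q - 1.15) mm in the stand's frame and 90 cos(q - 1.15) mm above the axle. Pinch it from above, fingers closing along the stand's x; being round it turns between the fingers.
- cap (a joint): height of the cap above its home on the rim, m: 0 pressed home, 0.045 fully up. A sprung detent grips the rod: about 6 N moves it either way, and it stays where it is left.
- cap_knob (a point): centre of the top of the cap's knob, 32 mm above the rim when home; z axis out of the pot along the slide. Knob: round, 24 mm across over its top 15 mm. Below it the cap's disc, 74 mm across, top 6 mm above the rim. A 6 mm guide rod stands 43 mm from the middle, on the stand's -x side, to 62 mm above the rim: pinch the knob with fingers closing along the stand's y.
- tray: loose open steel tray, 220 x 112 x 35 mm (x, y, z), wall 3 mm, lying between the stand's cheeks under the pot and beyond. Origin: centre of its underside.
- fitting0: brass fitting, a round stepped piece 16 mm across and 18 mm long, at the start in the pot. Origin: centre of its wide end.
- fitting1: brass fitting, a round stepped piece 16 mm across and 18 mm long, at the start in the pot. Origin: centre of its wide end.
- fitting2: brass fitting, a round stepped piece 16 mm across and 18 mm long, at the start in the pot. Origin: centre of its wide end.
- fitting3: brass fitting, a round stepped piece 16 mm across and 18 mm long, at the start in the pot. Origin: centre of its wide end.
- wrench: steel wrench lying on the bench; leave alone. Origin: underside of its middle.
- screwdriver: red-handled screwdriver lying on the bench; leave alone.
- jar: amber glass jar with black cap, 52 mm across, 75 mm tall; leave alone. Origin: centre of its underside.
- can: grey can with a pale label, 52 mm across, 130 mm tall; leave alone. Origin: centre of its underside.
- riveter: red and black hand riveter lying on the bench, about 200 mm long, 25 mm high; leave alone.
- drill: black and grey cordless drill lying on its side, about 160 mm long, 54 mm high; leave alone.
There are look-alikes about, which are no part of the job. Of the things that look like the tray, the larger one is meant.

How it is judged:
By the outcome, as a careful person would: the job done as asked, in the order asked, and still so for the second after the job is handed in, with the robot touching nothing.
It also fails if it takes over 72 s, if anything falls off the work surface, if the arm or the gripper's body presses on something with over 40 N, if the wrist force passes 120 N, or if a joint passes its speed limit or range.

## Working session

There is one attempt and no reset: what is moved stays moved. The work goes in short steps, each a Python script; the robot and the scene stay as the last script left them, time stands still between calls to the robot, and variables do not carry over. Pictures are saved under pics/ and viewed, at most 10 in all, crops included, and the job is handed in when it is done.

```bash
ls; mkdir -p pics
cat > h.py <<'E'
import numpy as np, cv2
from plant import r, kinematics, eyes, spotter
def P(c): return c["K"]@np.hstack([c["R"],np.array(c["t"]).reshape(3,1)])
def proj(c,X):
    p=P(c)@np.append(X,1); return p[:2]/p[2]
def tri(c1,u1,c2,u2):
    X=cv2.triangulatePoints(P(c1),P(c2),np.array(u1,float).reshape(2,1),np.array(u2,float).reshape(2,1))[:,0]
    return X[:3]/X[3]
def onplane(c,u,z):
    d=c["R"].T@np.linalg.inv(c["K"])@np.array([u[0],u[1],1.]); o=-c["R"].T@np.array(c["t"])
    return o+d*(z-o[2])/d[2]
E
python3 - <<'E'
from h import *
ims={}
for n in("side","top"):
    ims[n]=eyes.get_image(n)
    for k in["stand","pot_mouth","lever_grip","cap_knob","tray","jar","can"]:
        print(n,k,[(np.round(d["location"]).tolist(),round(d["confidence"],2)) for d in spotter.find_in(k,n)])
    print(n,"cam",np.round(-ims[n]["R"].T@np.array(ims[n]["t"])))
cv2.imwrite("pics/a.png",np.vstack([cv2.resize(ims[n]["color"][:,:,::-1],(400,300)) for n in ims]))
for n in ims: cv2.imwrite(f"pics/{n}0.png",cv2.resize(ims[n]["color"][:,:,::-1],(800,600),interpolation=cv2.INTER_CUBIC))
print(r.grip_depth)
E
```

```text
pics
side stand [([268.0, 212.0], 0.56), ([247.0, 206.0], 0.23)]
side pot_mouth [([266.0, 185.0], 0.64)]
side lever_grip [([267.0, 182.0], 0.72), ([269.0, 210.0], 0.19)]
side cap_knob [([266.0, 181.0], 0.52)]
side tray [([296.0, 217.0], 0.74), ([201.0, 211.0], 0.62)]
side jar [([311.0, 244.0], 0.71)]
side can [([293.0, 185.0], 0.72), ([266.0, 178.0], 0.34)]
side cam [  370. -1187.   938.]
top stand [([241.0, 184.0], 0.72)]
top pot_mouth [([238.0, 184.0], 0.85)]
top lever_grip [([237.0, 184.0], 0.64)]
top cap_knob [([240.0, 178.0], 0.84)]
top tray [([196.0, 273.0], 0.75), ([242.0, 161.0], 0.65), ([239.0, 184.0], 0.42)]
top jar [([295.0, 152.0], 0.7)]
top can [([174.0, 146.0], 0.75), ([199.0, 198.0], 0.27)]
top cam [ 304.   33. 1458.]
18.700000000000003
```

View pics/side0.png

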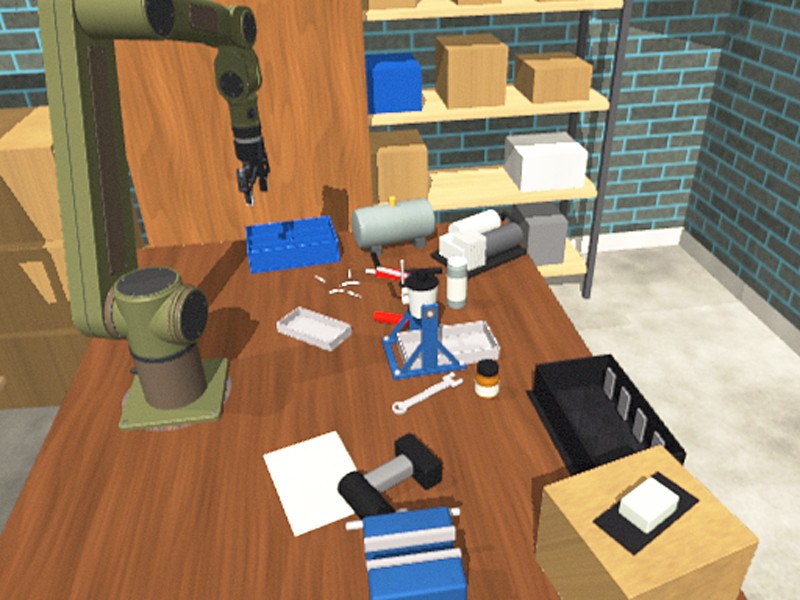

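View pics/top0.png

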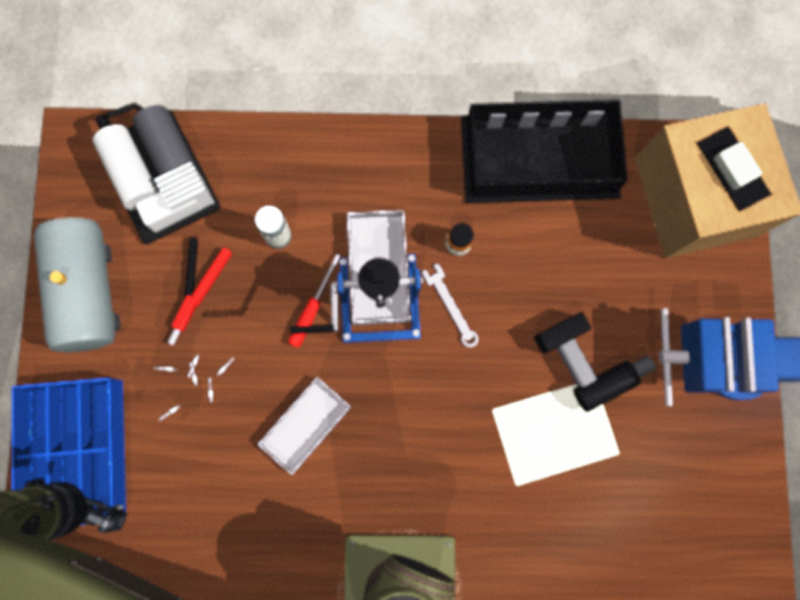

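The side view (800 px) shows the stand at about (425,330), and the top view has it at (380,280). The black cap is at top (380,278), the lever bar at top (290–335,328), and the tray under the pot at top (377,265). The look-alike tray is the smaller one at top (303,425), which is not under the stand. Other black round things are the jar cap at (460,235) and the can at (272,225). I choose the cap in the stand, and will check it with close wrist views.

Run:
```python
from h import *
import pickle
t=eyes.get_image("top"); s=eyes.get_image("side")
f=512/800
K=tri(t,np.array([380,272])*f,s,np.array([424,272])*f); print("knob rough",K.round())
st=r.read_state(); print(st["eef_rot"],st["time"])
print("lever ends on z~200", onplane(t,np.array([290,328])*f,202).round(),onplane(t,np.array([337,327])*f,202).round())
print("stand feet", [onplane(t,np.array(u)*f,5).round() for u in[(347,337),(417,335)]])
p=np.array(st["tool_pos"]); r.move_straight([p[0],p[1],400])
q=[0,0.70710678,0.70710678,0]
from scipy.spatial.transform import Rotation as R
for i,(dx,dy) in enumerate([(-60,60),(-120,-40)]):
    r.movep([K[0]+dx,K[1]+dy,430],st["eef_rot"] if 0 else [0,1,0,0])
    w=eyes.get_image("wrist"); pickle.dump(w,open(f"w{i}.pkl","wb"))
    o=-w["R"].T@np.array(w["t"]); print("cam",o.round(),"fwd",w["R"][2].round(2), "knob px",proj(w,K).round())
    for k in["cap_knob","lever_grip","pot_mouth","stand","tray"]:
        print(k,[(np.round(d["location"]).tolist(),round(d["confidence"],2)) for d in spotter.find_in(k,"wrist")])
    cv2.imwrite(f"pics/w{i}.png",cv2.resize(w["color"][:,:,::-1],(800,600),interpolation=cv2.INTER_CUBIC))
print(r.read_state()["time"],r.read_state()["qpos"])
```

```text
knob rough [564.  43. 227.]
[1.36632845e-05 1.78927335e-01 9.83862291e-01 3.07439188e-05] 0.9
lever ends on z~200 [469. 195. 202.] [472. 115. 202.]
stand feet [array([479., 108.,   5.]), array([485., -30.,   5.])]
cam [577. 102. 601.] fwd [-0.29 -0.   -0.96] knob px [299. 119.]
cap_knob [([293.0, 122.0], 0.88)]
lever_grip [([288.0, 130.0], 0.59)]
pot_mouth [([286.0, 130.0], 0.58)]
stand [([283.0, 127.0], 0.87)]
tray [([218.0, 234.0], 0.9), ([277.0, 62.0], 0.76)]
cam [517.   1. 602.] fwd [-0.29  0.   -0.96] knob px [217.  67.]
cap_knob [([219.0, 74.0], 0.62), ([39.0, 71.0], 0.47)]
lever_grip [([213.0, 81.0], 0.68)]
pot_mouth [([210.0, 82.0], 0.73)]
stand [([212.0, 90.0], 0.93)]
tray [([168.0, 206.0], 0.86), ([235.0, 31.0], 0.85)]
7.2417 [ 9.04302632e-03  1.27620436e-01  2.79054456e-01  1.72288409e+00
  8.52857335e-05 -3.13386565e+00]
```

Run:
```python
import pickle,cv2
a=[pickle.load(open(f"w{i}.pkl","rb"))["color"][:,:,::-1] for i in(0,1)]
A=cv2.resize(a[0][60:220,180:380],(500,400),interpolation=cv2.INTER_CUBIC)
B=cv2.resize(a[1][20:180,120:240],(300,400),interpolation=cv2.INTER_CUBIC)
import numpy as np
cv2.imwrite("pics/c.png",np.hstack([A,B]))
```

```text
(no output)
```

View pics/c.png

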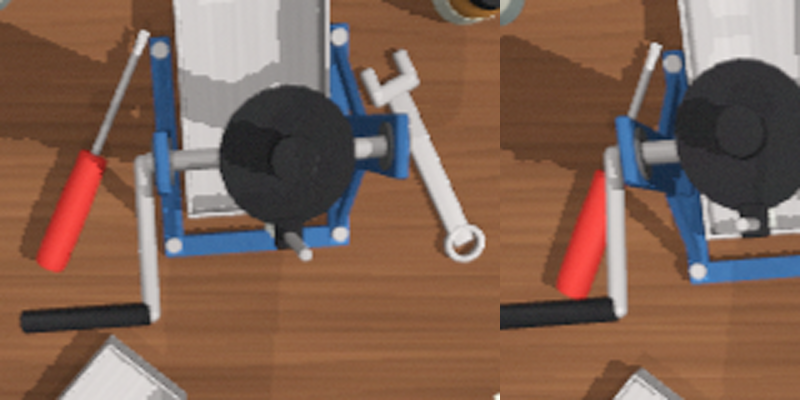

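The close crop confirms the cap with its knob at crop (297,157), the guide rod at (295,245), and the lever bar from (25,321) to (155,312). The large tray lies between the cheeks. Next I turn these pixels into positions.

Run:
```python
from h import *
import pickle
w=[pickle.load(open(f"w{i}.pkl","rb")) for i in(0,1)]
A=lambda u:np.array([180,60])+np.array(u)/2.5
B=lambda u:np.array([120,20])+(np.array(u)-[500,0])/2.5
def T(a,b):
    X=tri(w[0],A(a),w[1],B(b)); print(X.round(1), (proj(w[0],X)-A(a)).round(1)); return X
k=T((297,157),(740,131)); T((153,313),(619,309)) ; T((144,165),(613,155)); T((166,165),(629,150))
t=eyes.get_image("top") if 0 else None
b=[onplane(w[0],A(u),8)[:2] for u in[(173,245),(340,234),(338,36),(160,48)]]
print(np.round(b))
b2=[onplane(w[1],B(u),8)[:2] for u in[(698,271),(672,62)]]; print("B",np.round(b2))
for u,v in[(b[0],b[1]),(b[3],b[2])]:
    d=u-v; print("y-axis heading off",np.arctan2(-d[0],d[1]),np.linalg.norm(d))
d=b[2]-b[1];print(np.arctan2(d[1],d[0]));d=b[3]-b[0];print(np.arctan2(d[1],d[0]))
e=[onplane(w[0],A(u),165+90*np.cos(1.15)) for u in[(25,321),(150,314)]]; print("lever ends",np.round(e),np.arctan2(-(e[0]-e[1])[0],(e[0]-e[1])[1]))
```

```text
[558.3  43.9 231.4] [-0.4  0.6]
[470.  117.7 202.5] [-0.1  0.2]
[551.6 123.  171.9] [ 0.1 -0.1]
[552.7 109.8 187.7] [ 0.1 -0.2]
[[477. 108.]
 [486. -31.]
 [638. -19.]
 [630. 118.]]
B [[477. 108.]
 [630. 119.]]
y-axis heading off 0.06681845886379992 138.7576482554615
y-axis heading off 0.06348777533672711 137.02297376020496
0.07467361808885714
0.06332432356087683
lever ends [[465. 192. 202.]
 [469. 119. 202.]] 0.0584614157111336
```

Stand origin is about (558,44) with a yaw of 0.066. The knob height (231) and the lever end both agree with the text. Next I raise the cap.

```bash
cat >> h.py <<'E'
from scipy.spatial.transform import Rotation as Ro
O=np.array([558.3,44.0]); YAW=0.065
def S(x,y,z): # stand frame -> world
    c,s=np.cos(YAW),np.sin(YAW); return [O[0]+c*x-s*y,O[1]+s*x+c*y,z]
def Q(a): # tool down, closing along stand y turned by a
    v=(Ro.from_euler("z",YAW+a)*Ro.from_quat([0,1,0,0])).as_quat(); return [v[3],*v[:3]]
def st():
    s=r.read_state(); print("t",round(s["time"],1),"tcp",np.round(s["tool_pos"],1),"F",np.round(s["ft_force"],1),"open",round(s["opening"],1),"grip",round(s["grip_force"],1)); return s
E
python3 - <<'E'
from h import *
r.movep(S(0,0,300),Q(0)); print(r.read_state()["qpos"][5])
r.set_gripper(60)
print(r.move_straight(S(0,0,208),velocity=90,force_limit=8)); st()
r.set_gripper(15,50); st()
print(r.move_straight(S(0,0,258),velocity=50,force_limit=25)); st()
w=eyes.get_image("side"); cv2.imwrite("pics/cap.png",cv2.resize(w["color"][140:240,210:340,::-1],(780,600),interpolation=cv2.INTER_CUBIC))
E
```

```text
0.013466215068137114
False
t 11.4 tcp [558.8  44.  208.6] F [-0.1 -1.2  0.1] open 60.1 grip 0.0
t 11.9 tcp [558.3  44.  208. ] F [-0.2  1.5  0.2] open 14.8 grip 0.0
False
t 13.1 tcp [558.1  44.  257.6] F [ 0.3 -0.4  0. ] open 15.1 grip 0.0
```

View pics/cap.png

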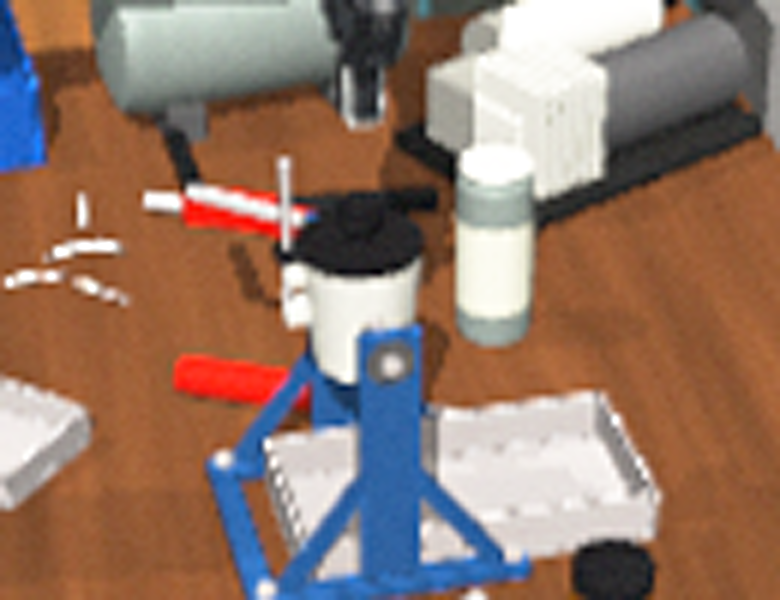

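The cap is still home: knob at crop (362,212), shut fingers above it at (362,120). The grasp missed. I check against the projection to see why.

Run:
```python
from h import *
s=eyes.get_image("side")
z=lambda u:(np.array(u)-[210,140])*6
for X in [(558.3,44,230),(558.3,44,204),(558.3,44,258),(558.3,44,275)]+[S(-43,0,260),S(-43,0,198),S(0,-72,183),S(0,-80,165),S(37,0,198)]: print(np.round(X),z(proj(s,np.array(X))).round())
r.move_straight(S(-60,0,330),velocity=200)
w=eyes.get_image("wrist")
for n,X in dict(knob=S(0,0,230),rodtop=S(-43,0,260),disc=S(0,0,204),disc45=S(0,0,249),lever=S(-82,120,202)).items(): print(n,proj(w,np.array(X)).round())
print([d for d in spotter.find_in("cap_knob","wrist")][:2])
cv2.imwrite("pics/w3.png",cv2.resize(w["color"][:,:,::-1],(800,600),interpolation=cv2.INTER_CUBIC))
st()
```

```text
[558.  44. 230.] [358. 201.]
[558.  44. 204.] [359. 241.]
[558.  44. 258.] [358. 157.]
[558.  44. 275.] [357. 131.]
[515.  41. 260.] [282. 164.]
[515.  41. 198.] [286. 259.]
[563. -28. 183.] [389. 337.]
[563. -36. 165.] [392. 372.]
[595.  46. 198.] [422. 241.]
knob [253. 241.]
rodtop [254. 212.]
disc [253. 231.]
disc45 [254. 250.]
lever [368. 158.]
[{'location': [255.0, 227.8], 'confidence': 0.69}, {'location': [369.7, 269.8], 'confidence': 0.24}]
t 13.9 tcp [498.5  40.1 328.5] F [ 0.  -0.2 -0. ] open 15.0 grip 0.0
```

View pics/w3.png

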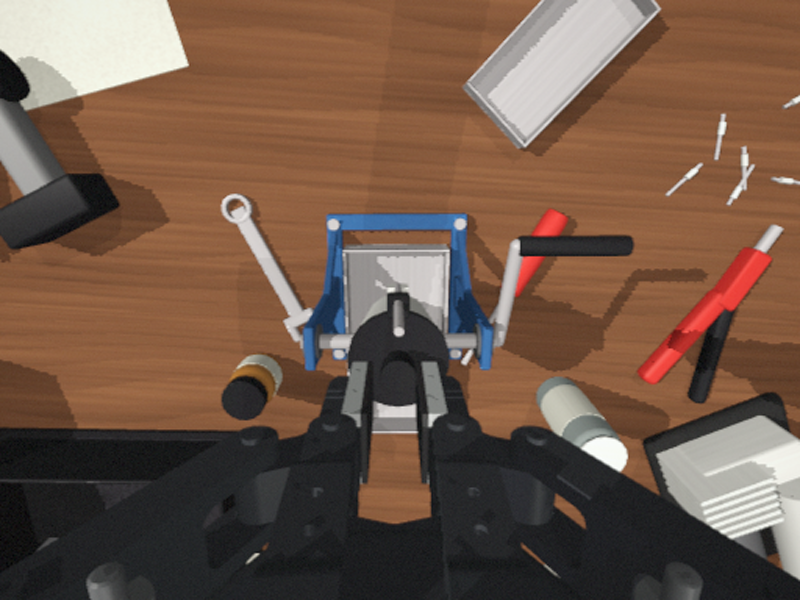

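The view shows the fingers lined up with the knob (398,372), and the lever projects onto the picture correctly. In the side view, though, the real fingertips sat about 20 mm above the reported TCP. I feel for the disc with the fingers part open, then grip.

Run:
```python
from h import *
r.set_gripper(40); r.move_straight(S(0,0,250),velocity=150)
print(r.move_straight(S(0,0,186),velocity=50,force_limit=5)); s=st()
z=s["tool_pos"][2]
r.move_straight(S(0,0,z+3),velocity=40)
r.set_gripper(10,60); st()
s=eyes.get_image("side"); cv2.imwrite("pics/grip.png",cv2.resize(s["color"][140:240,210:340,::-1],(780,600),interpolation=cv2.INTER_CUBIC))
```

```text
False
t 16.5 tcp [558.6  44.  186.4] F [0.1 0.1 0.4] open 40.3 grip 0.0
t 17.1 tcp [558.4  46.8 190.3] F [-0.9  7.2  3.7] open 21.2 grip 58.5
```

Run:
```python
from h import *
p=r.read_state()["tool_pos"]
print(r.move_straight([p[0],p[1],p[2]+50],velocity=40,force_limit=25)); st()
s=eyes.get_image("side"); cv2.imwrite("pics/up.png",cv2.resize(s["color"][140:240,210:340,::-1],(780,600),interpolation=cv2.INTER_CUBIC))
```

```text
True
t 18.2 tcp [558.2  46.9 235.3] F [ 1.2 -0.3  3.1] open 20.7 grip 64.3
```

View pics/up.png

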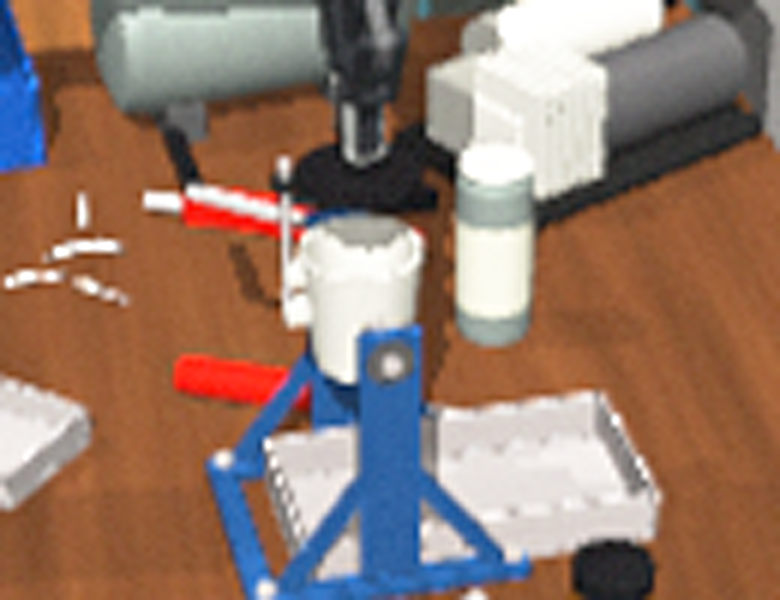

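The cap rose exactly 45.0 mm to its stop (disc at crop (365,180), pot mouth open). Next the lever.

Run:
```python
from h import *
r.set_gripper(45); p=r.read_state()["tool_pos"]
r.move_straight([p[0],p[1],300],velocity=150)
q=Q(-np.pi/2)
L=lambda a,dz:S(90*np.sin(a-1.15),122,165+90*np.cos(a-1.15)+dz)
r.movep(L(0,80),q); print(r.read_state()["qpos"][5])
print(r.move_straight(L(0,-33),velocity=120,force_limit=8)); st()
r.set_gripper(8,50); s=st(); print("cmd",np.round(L(0,-33),1))
s=eyes.get_image("side"); cv2.imwrite("pics/lev.png",cv2.resize(s["color"][120:240,210:366,::-1],(780,600),interpolation=cv2.INTER_CUBIC))
```

```text
1.8352868418998718
False
t 21.9 tcp [469.  160.6 169.5] F [ 0.5 -0.3 -0.2] open 45.0 grip 0.0
t 22.3 tcp [467.4 160.5 169.6] F [-3.6  0.4  5.6] open 11.9 grip 48.9
cmd [468.4 160.4 168.8]
```

View pics/lev.png

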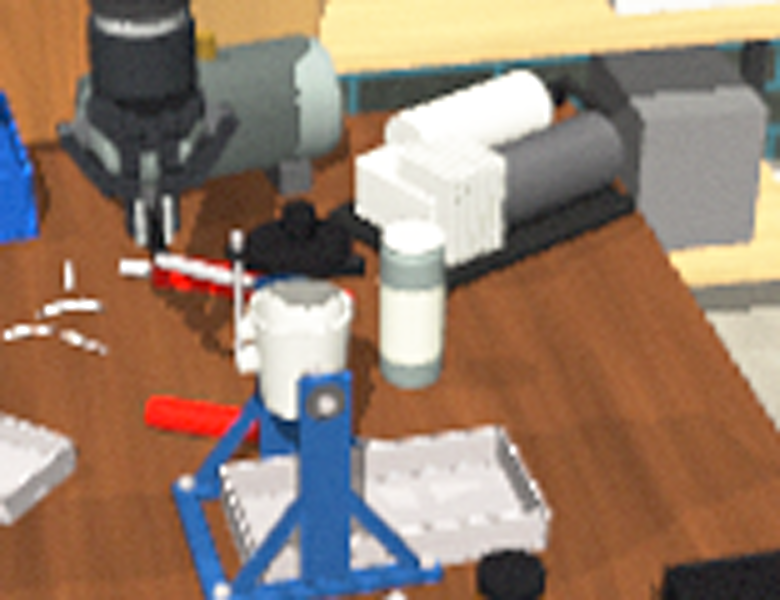

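The lever is gripped (fingers at crop (155,225)) and the cap is standing up. Next I swing the pot over.

```bash
cat >> h.py <<'E'
def Lv(a,d=(0,0,0)): return list(np.array(S(90*np.sin(a-1.15),122,165+90*np.cos(a-1.15)-33))+d)
E
python3 - <<'E'
from h import *
s=r.read_state(); d=np.array(s["tool_pos"])-Lv(0); print(d)
mx=0
for a in np.linspace(0,2.3,13)[1:]:
    h=r.move_straight(Lv(a,d),velocity=90,force_limit=50)
    F=np.linalg.norm(r.read_state()["ft_force"]); mx=max(mx,F)
    if h: print("stopped",a); break
print("max",mx); st()
r.sleep(1)
s=eyes.get_image("side"); t=eyes.get_image("top")
for n in("side","top"): print(n,[(np.round(x["location"]).tolist(),round(x["confidence"],2)) for x in spotter.find_in("fitting0",n)])
A=cv2.resize(s["color"][150:240,220:340,::-1],(780,585),interpolation=cv2.INTER_CUBIC)
B=cv2.resize(t["color"][120:230,200:300,::-1],(500,550),interpolation=cv2.INTER_CUBIC)
A=cv2.resize(A,(400,300));B=cv2.resize(B,(400,440)); im=np.zeros((440,800,3),np.uint8); im[:300,:400]=A; im[:,400:]=B
cv2.imwrite("pics/tip.png",im)
E
```

```text
[-0.99418793  0.10294181  0.84712392]
stopped 2.3
max 29.63874523147808
t 26.4 tcp [631.9 171.8 178.3] F [-4.4 -1.5 12.8] open 7.6 grip 13.7
side []
top []
```

View pics/tip.png

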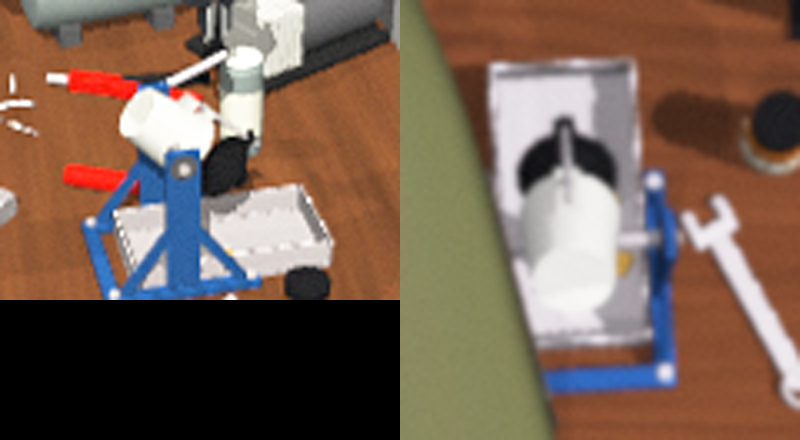

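The pot is tipped well over with the cap still raised. Some brass shows in the tray at right-half (622,262), but the last step stopped on force. I measure the actual angle from the lever end and the guide rod.

Run:
```python
from h import *
s=eyes.get_image("side");t=eyes.get_image("top")
f=lambda u:((u-[220,150])*10/3).round()
g=lambda u:((u-[200,120])*4+[400,0]).round()
for a in(1.9,2.0,2.1,2.2,2.3):
    L=S(90*np.sin(a-1.15),80,165+90*np.cos(a-1.15))
    def pt(x,h): return np.array(S(x*np.cos(a)+h*np.sin(a),0,165-x*np.sin(a)+h*np.cos(a)))
    print(a,"lever",f(proj(s,np.array(L))),"rodtop",f(proj(s,pt(-43,95))),g(proj(t,pt(-43,95))),"potbottom",f(proj(s,pt(0,-42))),g(proj(t,pt(0,-42))))
c=onplane(t,[174,146],130); print("can",c.round())
st()
```

```text
1.9 lever [205.  35.] rodtop [263. 112.] [565.  94.] potbottom [129. 126.] [575. 296.]
2.0 lever [211.  40.] rodtop [263. 120.] [565.  97.] potbottom [130. 123.] [575. 292.]
2.1 lever [216.  45.] rodtop [262. 129.] [565. 102.] potbottom [132. 120.] [575. 289.]
2.2 lever [220.  50.] rodtop [261. 137.] [566. 108.] potbottom [134. 116.] [574. 284.]
2.3 lever [223.  56.] rodtop [258. 145.] [566. 115.] potbottom [137. 113.] [574. 280.]
can [663. 245. 130.]
t 27.6 tcp [631.8 171.8 178.4] F [-4.5 -0.4 11.3] open 8.4 grip 13.4
```

The rod top matches 2.3 rad, so the pot is at its end stop and the fingers merely rode up the bar. I regrip and look for fittings with the wrist camera on the way.

Run:
```python
from h import *
r.set_gripper(45)
r.move_straight(S(82,170,300),velocity=250)
im=[]
w=eyes.get_image("wrist"); print([(np.round(x["location"]).tolist(),round(x["confidence"],2)) for x in spotter.find_in("fitting0","wrist")])
t=eyes.get_image("top"); print([(np.round(x["location"]).tolist(),round(x["confidence"],2)) for x in spotter.find_in("fitting0","top")])
c=proj(w,np.array(S(40,0,5))); print("tray px",c.round())
A=cv2.resize(w["color"][:,:,::-1],(800,600)); B=cv2.resize(t["color"][120:230,200:300,::-1],(250,275),interpolation=cv2.INTER_CUBIC)
A[:275,:250]=B
cv2.imwrite("pics/chk.png",A); st()
```

```text
[([225.0, 240.0], 0.54), ([217.0, 269.0], 0.49), ([180.0, 169.0], 0.38)]
[]
tray px [228. 248.]
t 29.0 tcp [628.3 218.1 298. ] F [-0.4  0.4 -0. ] open 44.9 grip 0.0
```

View pics/chk.png

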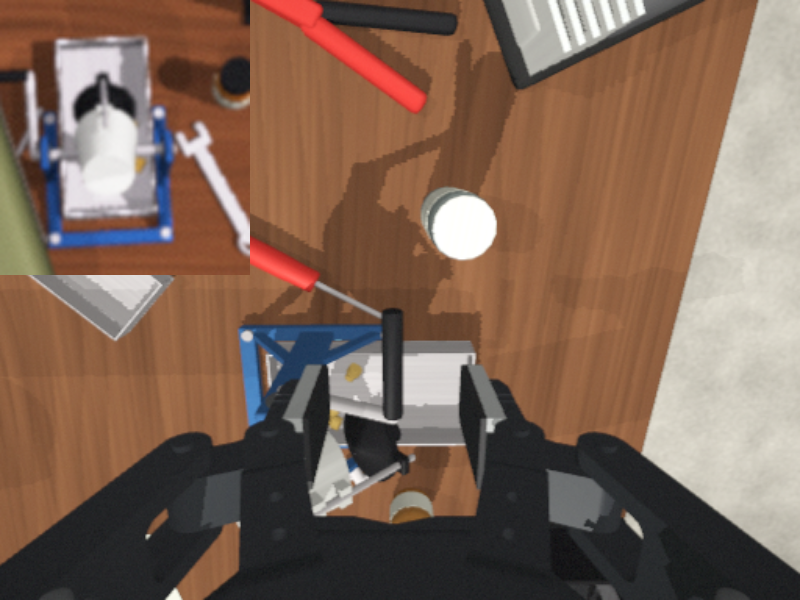

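The wrist view shows two fittings in the tray, at (353,372) and (335,420). The pot hides the rest of the tray. I swing back and count.

Run:
```python
from h import *
r.move_straight(Lv(2.3,(0,0,40)),velocity=200)
r.move_straight(Lv(2.3,(0,0,-3)),velocity=120,force_limit=10)
r.set_gripper(6,80); s=st(); d=np.array(s["tool_pos"])-Lv(2.3); print(d.round(1))
mx=0
for a in list(np.linspace(2.3,0,13)[1:])+[-0.06]:
    h=r.move_straight(Lv(a,d),velocity=90,force_limit=45)
    mx=max(mx,np.linalg.norm(r.read_state()["ft_force"]))
    if h: print("stopped",a); break
print(mx); s=st(); print((np.array(s["tool_pos"])-Lv(0)).round(1))
r.set_gripper(45); r.move_straight(list(s["tool_pos"][:2])+[320],velocity=250)
t=eyes.get_image("top"); w=eyes.get_image("side")
print([(np.round(x["location"]).tolist(),round(x["confidence"],2)) for x in spotter.find_in("fitting0","top")])
A=cv2.resize(t["color"][120:230,180:300,::-1],(400,367),interpolation=cv2.INTER_CUBIC);B=cv2.resize(w["color"][150:240,220:340,::-1],(400,367),interpolation=cv2.INTER_CUBIC)
r.movep(S(-20,30,330),Q(0))
v=eyes.get_image("wrist"); print([(np.round(x["location"]).tolist(),round(x["confidence"],2)) for x in spotter.find_in("fitting0","wrist")])
C=cv2.resize(v["color"][:,:,::-1],(800,600)); cv2.imwrite("pics/wfull.png",C)
C=cv2.resize(v["color"][120:275,140:415,::-1],(420,233),interpolation=cv2.INTER_CUBIC)
im=np.zeros((600,800,3),np.uint8); im[:367,:400]=A; im[:367,400:]=B; im[367:,:420]=C
cv2.imwrite("pics/back.png",im); st()
```

```text
t 30.6 tcp [631.6 171.3 167.4] F [-4.3 -0.7  5.1] open 10.9 grip 78.3
[-0.8  0.3 -1.4]
stopped 0.0
53.32821658836771
t 34.5 tcp [472.  161.6 180.7] F [-1.7 -2.5 13.2] open 5.9 grip 6.2
[ 3.6  1.2 12. ]
[([240.0, 181.0], 0.34)]
[]
t 37.5 tcp [536.2  72.9 329.9] F [-0.  -0.2  0.6] open 45.1 grip 0.0
```

View pics/back.png

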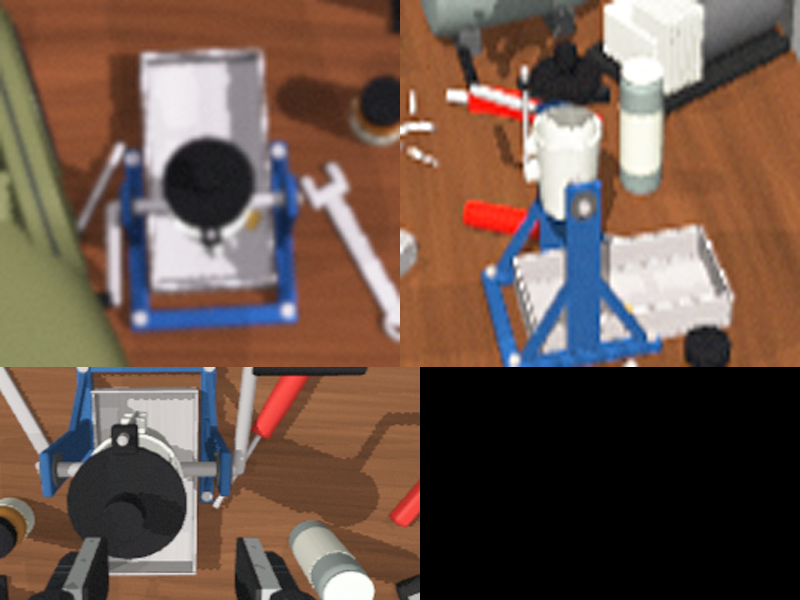

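In the composite, the pot looks about upright with the cap raised (knob at right-half (568,45), rod top (525,70)). One fitting shows at top-left (252,218); the pot may hide others. That was my tenth picture, so from here I use numbers: a brass colour search from two oblique views, then a gentle push on the lever against its stop.

```bash
cat >> h.py <<'E'
def brass(w,name):
    h=cv2.cvtColor(w["color"],cv2.COLOR_RGB2HSV)
    m=cv2.inRange(h,(17,70,70),(32,255,255))
    n,l,s,c=cv2.connectedComponentsWithStats(m)
    out=[]
    for i in range(1,n):
        if s[i,4]<8: continue
        X=onplane(w,c[i],10)-[*O,0]; x=np.cos(YAW)*X[0]+np.sin(YAW)*X[1]; y=-np.sin(YAW)*X[0]+np.cos(YAW)*X[1]
        if -90<x<190 and abs(y)<70: out.append((round(x),round(y),int(s[i,4]),w["color"][int(c[i][1]),int(c[i][0])].tolist()))
    print(name,out)
E
python3 - <<'E'
from h import *
s=eyes.get_image("side")
for a in(0,.1,.2):
    def pt(x,h): return np.array(S(x*np.cos(a)+h*np.sin(a),0,165-x*np.sin(a)+h*np.cos(a)))
    print(a,"rod",proj(s,pt(-43,95)).round(1),"knob",proj(s,pt(0,110)).round(1),"see 257.5,167.2 270.4,161")
brass(s,"side"); brass(eyes.get_image("top"),"top")
r.movep(S(-190,0,330),Q(0)); w=eyes.get_image("wrist"); brass(w,"A"); cv2.imwrite("pics/A.png",w["color"][:,:,::-1])
print("tray px",[proj(w,np.array(S(x,0,5))).round() for x in(-50,0,50)],[(np.round(x["location"]).tolist(),round(x["confidence"],2)) for x in spotter.find_in("fitting0","wrist")])
r.set_gripper(0)
r.movep(S(10,190,320),Q(-np.pi/2)); w=eyes.get_image("wrist"); brass(w,"B"); cv2.imwrite("pics/B.png",w["color"][:,:,::-1])
print("tray px",[proj(w,np.array(S(x,0,5))).round() for x in(-50,0,50,130)],[(np.round(x["location"]).tolist(),round(x["confidence"],2)) for x in spotter.find_in("fitting0","wrist")])
st()
E
```

```text
0 rod [257.1 167.3] knob [269.6 161.8] see 257.5,167.2 270.4,161
0.1 rod [259.9 165.9] knob [272.8 161.5] see 257.5,167.2 270.4,161
0.2 rod [262.8 164.8] knob [275.9 161.6] see 257.5,167.2 270.4,161
side []
top []
A [(15, -30, 152, [114, 95, 60]), (38, 23, 64, [138, 114, 61]), (60, -32, 35, [102, 85, 43])]
tray px [array([253., 225.]), array([253., 249.]), array([253., 272.])] [([232.0, 255.0], 0.64), ([365.0, 357.0], 0.36)]
B [(40, 30, 20, [168, 141, 81])]
tray px [array([220., 252.]), array([247., 252.]), array([273., 252.]), array([315., 252.])] []
t 40.7 tcp [555.8 233.8 320.4] F [ 0.2  0.1 -0.6] open 0.1 grip 0.0
```

Run:
```python
import cv2
for n,(x0,x1,y0,y1) in dict(A=(225,285,245,285)).items():
    h=cv2.cvtColor(cv2.imread(f"pics/{n}.png"),cv2.COLOR_BGR2HSV)
    for y in range(y0,y1): print(y,"".join("#" if 17<=p[0]<=32 and p[1]>=70 and p[2]>=70 else ("+" if p[2]<60 else ("o" if 14<=p[0]<=34 and p[1]>=55 and p[2]>50 else ".")) for p in h[y,x0:x1]))
```

```text
245 ............................................................
246 ............................................................
247 ............................................................
248 ............................................................
249 ............................................................
250 ............................................................
251 ............................................................
252 .......###..................................................
253 ......######..####..........................................
254 ......######.######.........................................
255 .....###############........................................
256 ....################........................................
257 ....################o.......................................
258 ...o#################.......................................
259 ...##################.......................................
260 ...########o.#########......................................
261 ....#######...########..................................
[... 799 characters left out ...]
...o###..........................................+
275 ............####o..........................................+
276 ...........####............................................+
277 ..........####.............................................+
278 .........#####.............................................+
279 ........o####o.............................................+
280 ........#####...............................................
281 ........o###...............................................+
282 .........###................................................
283 ..........o.................................................
284 ............................................................
```

View A shows a double blob (two fittings), a third fitting, and a fourth partly hidden by the pot's edge. I confirm the fourth from the +x side, then push the lever against its stop and press the cap.

Run:
```python
from h import *
q=Q(-np.pi/2)
r.movep(S(130,120,330),q); w=eyes.get_image("wrist"); brass(w,"C")
print([(np.round(x["location"]).tolist(),round(x["confidence"],2)) for x in spotter.find_in("fitting0","wrist")])
print([proj(w,np.array(S(*p,10))).round() for p in[(60,-32),(38,23),(15,-30)]]); st()
h=cv2.cvtColor(w["color"],cv2.COLOR_RGB2HSV); u=proj(w,np.array(S(60,-32,10))).astype(int)
m=cv2.inRange(h,(17,70,60),(32,255,255))[u[1]-22:u[1]+14,u[0]-22:u[0]+22]
for row in m: print("".join(".#"[v>0] for v in row))
```

```text
C [(37, 23, 83, [172, 144, 77]), (14, -31, 151, [184, 156, 86]), (60, -29, 78, [211, 180, 101])]
[([193.0, 228.0], 0.58), ([200.0, 203.0], 0.52), ([190.0, 234.0], 0.51)]
[array([214., 233.]), array([201., 205.]), array([190., 232.])]
t 41.4 tcp [679.4 172.7 330.6] F [-0.1  1.   0.7] open -0.0 grip 0.0Traceback (most recent call last):
  File "<stdin>", line 8, in <module>
  File "<stdin>", line 8, in <genexpr>
TypeError: string indices must be integers, not 'numpy.bool'
```

All four fittings are confirmed in the tray, at matching floor positions in both views. Now the lever push.

Run:
```python
from h import *
q=Q(-np.pi/2)
r.movep(S(-82,122,250),q)
print(r.move_straight(S(-83,122,170),velocity=50,force_limit=12)); s=st()
r.move_straight(S(-82,122,300),velocity=250)
r.movep(S(0,0,300),q)
print(r.move_straight(S(0,0,240),velocity=60,force_limit=4)); st()
s0=np.array(r.read_state()["tool_pos"])
print(r.move_straight(S(0,0,s0[2]-60),velocity=40,force_limit=30)); st()
s=eyes.get_image("side"); cv2.imwrite("pics/pressed.png",s["color"][:,:,::-1])
```

```text
True
t 43.6 tcp [467.4 160.3 180.6] F [-0.5 -0.6  6.4] open 0.2 grip 3.2
True
t 45.7 tcp [557.3  44.  243.5] F [-0.3 -0.5 -0.8] open -0.0 grip 0.0
True
t 46.8 tcp [558.1  44.  202. ] F [ 0.3 -0.1  6.7] open 0.2 grip 3.3
```

Both contacts give the same fingertip offset: lever 209−180.6 and knob 230−202 are each about 28 mm. So the pot is upright and the cap is home. I press once more, retreat, check the knob in two views, and hand in.

Run:
```python
from h import *
r.move_straight(S(0,0,206),velocity=60)
print(r.move_straight(S(0,0,194),velocity=30,force_limit=32)); st()
r.move_straight(S(0,0,320),velocity=200)
r.movep(S(-120,60,380),Q(-np.pi/2))
s=eyes.get_image("side");t=eyes.get_image("top")
a=spotter.find_in("cap_knob","side");b=spotter.find_in("cap_knob","top"); print(a[:2],b[:2])
print("home",proj(s,np.array(S(0,0,230))).round(),proj(t,np.array(S(0,0,230))).round(),"up",proj(s,np.array(S(0,0,275))).round(),proj(t,np.array(S(0,0,275))).round())
# dark-pixel profile along knob column in the side view: black from knob top to disc bottom
for dx in(0,): print([int(s["color"][v,270].max()) for v in range(155,200)])
# things not moved: jar, can
for k in("jar","can","wrench","tray"): print(k,[(np.round(x["location"]).tolist(),round(x["confidence"],2)) for x in spotter.find_in(k,"top")][:3])
st()
```

```text
True
t 47.4 tcp [559.7  44.1 202. ] F [-0.6 -0.   6. ] open -0.1 grip 3.1
[{'location': [265.6, 181.6], 'confidence': 0.64}] [{'location': [241.5, 172.4], 'confidence': 0.55}]
home [270. 173.] [243. 176.] up [270. 162.] [243. 172.]
[103, 101, 99, 121, 146, 140, 146, 154, 154, 156, 160, 161, 156, 152, 159, 157, 121, 40, 41, 38, 38, 39, 36, 36, 33, 40, 38, 38, 41, 35, 25, 158, 241, 247, 245, 244, 243, 243, 243, 216, 163, 177, 164, 165, 166]
jar [([296.0, 150.0], 0.75)]
can [([172.0, 139.0], 0.43)]
wrench [([287.0, 192.0], 0.57)]
tray [([177.0, 283.0], 0.69), ([250.0, 157.0], 0.66), ([296.0, 152.0], 0.37)]
t 49.1 tcp [435.1  95.8 379.4] F [ 0.3  0.2 -1.1] open 0.2 grip 0.0
```

The side view shows black from row 172 straight down to the pot wall, with no gap, so the cap is home.

```bash
python3 -c "
from plant import r
print(r.hand_in())"
```

```text
the job is handed in; nothing more can be done
None
```

I handed the job in at about 49 s: all four fittings were in the tray, the pot was back upright against its stop, and the cap was pressed home.

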